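# Set a wax block in the trimming jig

## Task

Get the wax block ready for trimming: push it back across the metal jig until its long side lies flat against the back fence, then push the sliding jaw along until it holds the block snugly against the end stop. Push with the outside of the fingertips only; do not take the block or the jaw between the fingers, and do not lift or tip the block. Leave the stopper, the vial, the marker and the forceps alone.

Things in the scene. Friction and masses are not known exactly. Their poses are not given: they have to be found in the camera images.
- trim_jig: Fixed metal trimming jig: level dark plate, top 12 mm above the worktop, spanning x -140..76, y -110..154 mm in its own frame. Origin at worktop height; x points away from the robot to the back fence, y left along the fence, z up. A block slides freely on the plate. The jaw slides along the fence from the left end toward the end stop; the space between them is open to the front (-x).
- corner (a point): Inner corner of the jig, on the plate's top: here the back fence (straight steel bar along jig y over the whole width, front face at jig x = 50 mm) meets the end stop (short bar at the right end, jig x 7..51 mm, inner left face at jig y = -90 mm). Both stand 20 mm above the plate. Axes as the jig's.
- wax_block: Loose pale paraffin wax block, 30 (x) x 46 (y) x 22 (z) mm, about 50 g, lying on the plate in front of the fence, its long side roughly along the fence. Origin at the centre of its underside; y is its long axis. Seated, its origin is at x = 35, y = -67 mm in the jig's frame.
- jaw (a joint): Travel of the sliding jaw in m: 0 = fully back (left), grows as it moves toward the end stop (jig -y), 0.16 at most. Its inner face is at jig y = 0.100 - travel, its outer (left) face, to be pushed, at jig y = 0.126 - travel. Snug on the seated block at 0.144. About 2 N of friction, no spring; it stays where it is left.
- jaw_mid (a point): Centre of the jaw, a steel block 42 (jig x) x 26 (jig y) x 22 (z) mm with ribs on top, its body from 12 to 34 mm above the worktop (ribs to 36 mm); always at jig x = 28 mm.
- stopper: Loose red-brown rubber stopper, 26 mm across and high, standing on the worktop to the right; origin under its centre. Bystander.
- vial: Loose capped sample vial, 23 mm across, 48 mm high, standing on the worktop to the right; origin under its centre. Bystander.
- marker: Loose marker pen, 117 mm long, 16 mm high, lying on the worktop to the right; origin at the middle of its underside, y along it. Bystander.
- forceps: Loose steel forceps, 122 mm long, 10 mm high, lying on the worktop to the left; origin at the middle of its underside, y along it. Bystander.
Things that resemble listed ones, but are neither listed nor needed, are in the scene too. Leave any blue or green look-alike of the wax_block alone.

How it is judged:
By the outcome, as a careful person would: the job done as asked, in the order asked, and still so for the second after the job is handed in, with the robot touching nothing.
It also fails if it takes over 51 s, if anything falls off the work surface, if the arm or the gripper's body presses on something with over 40 N, if the wrist force passes 120 N, or if a joint passes its speed limit or range.

## Robot

A 7-joint arm with a two-finger parallel gripper is mounted at the origin on a cart in front of the work surface, level with it; the furniture and walls round the work are solid. World frame = base frame: x ahead of the robot, y to its left, z up, the work surface at z = 0. Lengths are in m, angles in rad, forces in N, time in s.
With the tool pointing down it reaches from about 0.4 to 0.85 m from the base axis. Payload 10.4 kg.
Tool frame: the origin (TCP) lies between the finger pads; the fingertips stand 17 mm ahead of it and the grasp point (between the pads) lies 2 mm behind it; x points along the fingers, y is the direction in which the jaws open and shut, and the axes are right-handed (so a half turn about x gives the same grasp; the last joint's range is limited). The gripper opens to 87 mm and grips with 3 to 60 N. Pads are 19 mm wide; open, the fingers measure 117 mm over their backs; the gripper's body (75 mm by 190 mm) begins 51 mm behind the grasp point.
Start: joints at [-1.211, 0.332, -0.065, 1.46, 0.022, 1.35, -0.088], TCP at [0.233, 0.58, 0.24] pointing down, gripper open.
Joint ranges: [-2.6, 2.6], [-0.5, 2.12], [-1.47, 1.34], [0.16, 2.42], [-1.27, 4.41], [0.06, 2.06], [-2.6, 2.6]. Speed limits (rad/s): [2.22, 2.22, 2.79, 2.79, 3.14, 3.14, 3.14].

## Interface

Orientations are given as a unit quaternion [x, y, z, w].
In Python, from bench import r, optics, close_job gives the robot as it stands.
- The arm moves only by the shell command python3 -m inch 'ROWS' [OPENING] [FORCE]. ROWS is JSON, a list of rows, each an object with "translation": the shift along the tool's x, y, z in cm, a list of three; "spin": the turn about the tool's x in degrees. In form: [{"translation": [tx, ty, tz], "spin": spin}, ...]. A call has 1 to 20 rows; each row shifts and turns the pose as measured when the row begins, along the tool's axes as they then stand; what a row does not reach is not made up. A row lasts 1/8 s, in which the tool goes at most 62.5 mm and 10.7 degrees, less where a joint would pass 70% of its speed; a pose out of reach is approached as far as the arm can. A call is refused whole if a number of a shift passes 6.25 or a number of a turn 10.7, either way. A call with a gripper value outside its range is refused whole. OPENING is the closure, from 0 (fully open) to 1 (shut), set as the call begins (- or left out, the last holds). The fingers move at their own pace and stop on an object; FORCE is the grip in N (left out, the last holds). Time passes only in rows, so rows that do not move let the fingers close. It gives the time, the measured TCP pose, the force and the opening at its end, in the units of the state.
- r.read_state(): the state, without advancing time (a new reading comes with each control period).
- optics.camera(name): name is "scene" or "side" or "wrist"; returns the picture (400x640x3 uint8, red, green, blue); there is no depth.
- optics.camera_model(name): a dict with "camera_matrix" (3x3 intrinsics, pixels), "world_from_camera" (4x4, takes a point from camera to world coordinates); the wrist camera has in their place "tool_from_camera" (4x4, takes a point from camera to tool coordinates, whose origin is the TCP and whose axes are the tool frame's). Camera axes: x right, y down, z forward; pixel columns grow to the right and rows downward; lengths in m; the calibration is good to about 2 mm. A picture is of the moment at which its call begins: read the wrist's pose just before it. camera_model takes no time and is no camera call.
- close_job(): hands the job in, once; it reports no verdict.
The state is a dict: "time": time; "joint_positions": joint angles; "joint_vel": joint speeds; "joint_torque": joint torques, N m; "ee_pos": TCP position; "eef_rot": TCP orientation; "ft_force": force on the tool from outside, world axes, zero at the start; "torque": the same for the moment, N m; "width": finger opening in m.
Only numpy, scipy, OpenCV 4.12 (cv2) and the standard library are available. Lean on these libraries where they do the work, as an engineer would, in place of code of your own. Each camera call takes 0.05 s, during which the arm holds its last target.

## Working session

There is one attempt and no reset: what is moved stays moved. The work goes in short steps, Python scripts to look and compute and a shell command to move; the robot and the scene stay as the last step left them, time stands still between calls to the robot, and variables do not carry over. Pictures are saved under pics/ and viewed, and the job is handed in when it is done.

```bash
ls; mkdir -p pics; python3 - <<'E'
from bench import r, optics
import cv2,json
s=r.read_state(); print({k:s[k] for k in ('time','ee_pos','eef_rot','ft_force','width')})
for n in("scene","side","wrist"):
    cv2.imwrite(f"pics/{n}0.png",optics.camera(n)[:,:,::-1])
    m=optics.camera_model(n); print(n,{k:__import__('numpy').round(v,4).tolist() for k,v in m.items()})
E
```

```text
pics
{'time': 0.0, 'ee_pos': array([0.23332944, 0.57945021, 0.23876378]), 'eef_rot': array([ 0.13404269,  0.69426275, -0.13499276,  0.69412445]), 'ft_force': array([-0.38733139,  0.15091887,  0.20701137]), 'width': 0.08723364710057889}
scene {'camera_matrix': [[383.4583, 0.0, 322.8617], [0.0, 383.4583, 204.4383], [0.0, 0.0, 1.0]], 'world_from_camera': [[0.887, -0.2805, 0.3669, 0.0551], [-0.4617, -0.5573, 0.6901, -0.8074], [0.0109, -0.7815, -0.6238, 0.7905], [0.0, 0.0, 0.0, 1.0]]}
side {'camera_matrix': [[486.5123, 0.0, 318.4483], [0.0, 486.5123, 192.9676], [0.0, 0.0, 1.0]], 'world_from_camera': [[0.9469, -0.1574, 0.2804, 0.1662], [-0.3215, -0.4739, 0.8198, -1.027], [0.0039, -0.8664, -0.4993, 0.6818], [0.0, 0.0, 0.0, 1.0]]}
wrist {'camera_matrix': [[309.205, 0.0, 315.4353], [0.0, 309.205, 198.3662], [0.0, 0.0, 1.0]], 'tool_from_camera': [[-0.0008, -0.2599, 0.9656, -0.1448], [1.0, -0.0003, 0.0007, -0.0007], [0.0002, 0.9656, 0.2599, -0.0712], [0.0, 0.0, 0.0, 1.0]]}
```

View pics/scene0.png

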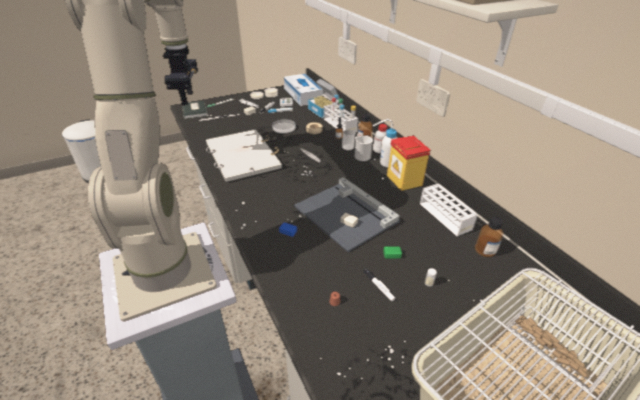

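View pics/side0.png

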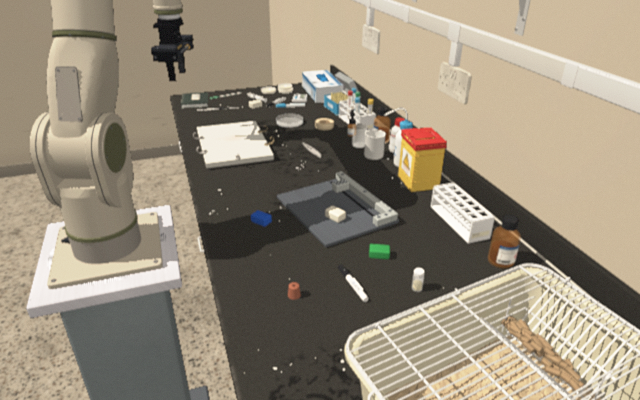

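View pics/wrist0.png

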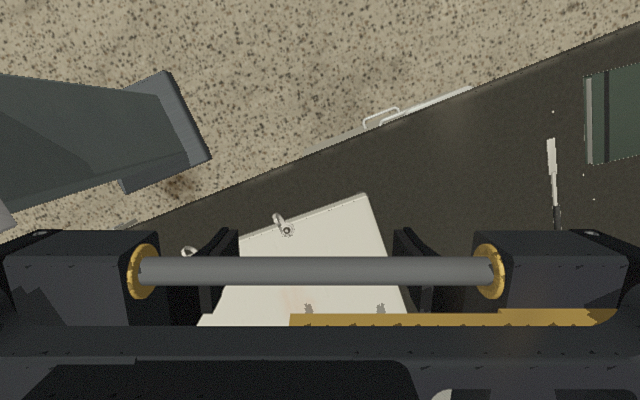

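Scene view: the jig is the dark plate around (347,213), with the fence along its upper right edge. The pale block is at (350,220), the blue look-alike at (288,229) and the green one at (392,253). In the side view the block is at (336,214). By the description (pale, on the plate, in front of the fence) I choose the pale one, and check it in a close crop.

```bash
python3 - <<'E'
import cv2,numpy as np
a=cv2.imread('pics/scene0.png')[170:255,285:410]; b=cv2.imread('pics/side0.png')[165:250,270:410]
a=cv2.resize(a,None,fx=5,fy=5,interpolation=cv2.INTER_CUBIC);b=cv2.resize(b,None,fx=5,fy=5,interpolation=cv2.INTER_CUBIC)
cv2.imwrite('pics/ca.png',a);cv2.imwrite('pics/cb.png',b)
E
```

```text
(no output)
```

View pics/ca.png

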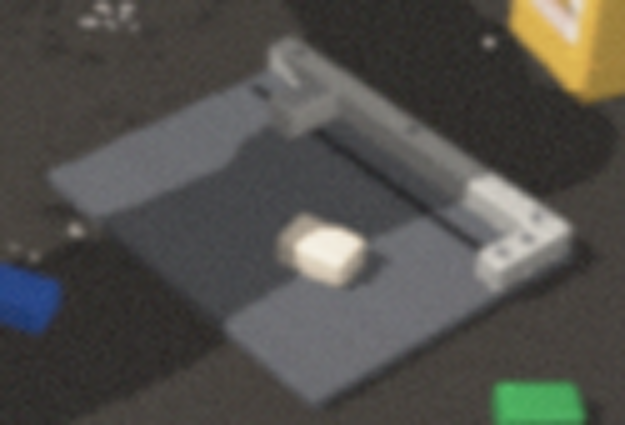

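View pics/cb.png

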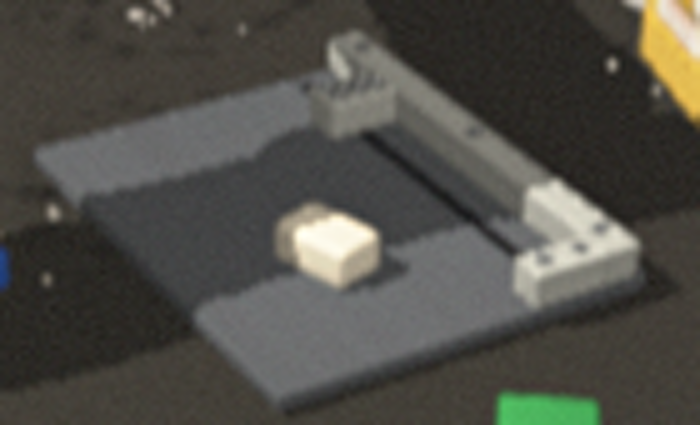

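```bash
cat > h.py <<'E'
import numpy as np
from bench import r, optics
def ray(n,px,z,T=None):
    m=optics.camera_model(n);K=m['camera_matrix'];W=m['world_from_camera'] if T is None else T@m['tool_from_camera']
    d=W[:3,:3]@np.linalg.inv(K)@np.array([px[0],px[1],1.]);o=W[:3,3]
    return o+d*(z-o[2])/d[2]
E
python3 - <<'E'
from h import *
from scipy.spatial.transform import Rotation as R
def s(p):return (285+(p[0]-2)/5,170+(p[1]-2)/5)
def d(p):return (270+(p[0]-2)/5,165+(p[1]-2)/5)
J={'LF':(-.14,.154),'RF':(-.14,-.11)}
for nm,a,b,z in [('LF',(48,177),(35,152),.012),('RF',(318,403),(283,406),.012),
 ('fence-stop top inner corner',(478,253),(527,253),.032),('stop front-left top',(478,262),(515,260),.032),('stop RF top',(500,270),(537,278),.032),('stop/fence RB top',(575,228),(640,240),.032),
 ('blk top L',(300,222),(288,215),.034),('blk top near',(333,268),(343,262),.034),('blk topR',(368,240),(380,236),.034),('blk top far',(330,216),(312,205),.034),
 ('blk bot near',(335,285),(343,288),.012)]:
    print(nm,ray('scene',s(a),z).round(4),ray('side',d(b),z).round(4))
E
```

```text
LF [0.4286 0.0929 0.012 ] [0.4301 0.0983 0.012 ]
RF [ 0.4812 -0.1629  0.012 ] [ 0.4805 -0.1654  0.012 ]
fence-stop top inner corner [ 0.6208 -0.1141  0.032 ] [ 0.6287 -0.1089  0.032 ]
stop front-left top [ 0.6161 -0.1209  0.032 ] [ 0.6204 -0.1129  0.032 ]
stop RF top [ 0.6238 -0.133   0.032 ] [ 0.6239 -0.1311  0.032 ]
stop/fence RB top [ 0.6875 -0.1215  0.032 ] [ 0.6875 -0.1157  0.032 ]
blk top L [ 0.5379 -0.0423  0.034 ] [ 0.5272 -0.0407  0.034 ]
blk top near [ 0.5342 -0.0882  0.034 ] [ 0.538  -0.0906  0.034 ]
blk topR [ 0.5663 -0.0757  0.034 ] [ 0.5641 -0.074   0.034 ]
blk top far [ 0.5574 -0.0457  0.034 ] [ 0.542  -0.0354  0.034 ]
blk bot near [ 0.5412 -0.0813  0.012 ] [ 0.5421 -0.0813  0.012 ]
```

```bash
python3 - <<'E'
from h import *
from scipy.spatial.transform import Rotation as R
s=r.read_state();M=R.from_quat(s['eef_rot']).as_matrix();print(M.round(3))
x=M[:,2];print('yaw of tool z',np.degrees(np.arctan2(x[1],x[0])))
# shift to (0.53,-0.04,0.24) in tool axes, cm
print(M.T@(np.array([.50,-.05,.25])-s['ee_pos'])*100)
E
```

```text
[[-0.     0.373  0.928]
 [-0.001  0.928 -0.373]
 [-1.    -0.001  0.   ]]
yaw of tool z -21.929311321444278
[ -1.05053562 -48.43994036  48.24742155]
```

```bash
python3 -m inch '[{"translation":[0,-2,4],"spin":-8},{"translation":[0,-3,4],"spin":-8},{"translation":[0,-4,4],"spin":-8},{"translation":[0,-4,4],"spin":-9},{"translation":[0,-5,2],"spin":0},{"translation":[0,-5,1],"spin":0}]' 1
```

```text
time: 0.9
ee_pos: [0.4252, 0.33, 0.2365]
eef_rot: [-0.079, 0.704, 0.077, 0.702]
ft_force: [1.0, -0.1, -0.2]
width: 0.0349
```

```bash
python3 -m inch '[{"translation":[0,-5,2],"spin":0},{"translation":[0,-5,2],"spin":0},{"translation":[0,-5,2],"spin":0},{"translation":[0,-5,2],"spin":0},{"translation":[0,-5,2],"spin":0},{"translation":[0,-5,2],"spin":0},{"translation":[0,-5,2],"spin":0},{"translation":[0,-3,2],"spin":0},{"translation":[0,0,0],"spin":0},{"translation":[0,0,0],"spin":0}]' && python3 - <<'E'
from h import *
import cv2
s=r.read_state();print(s['time'],s['ee_pos'],s['eef_rot'])
np.save('p1.npy',np.r_[s['ee_pos'],s['eef_rot']])
cv2.imwrite('pics/w1.png',optics.camera('wrist')[:,:,::-1])
E
```

```text
time: 2.15
ee_pos: [0.6702, -0.0222, 0.2342]
eef_rot: [-0.078, 0.705, 0.075, 0.701]
ft_force: [0.0, 0.2, 0.0]
width: 0.0004
2.15 [ 0.67022255 -0.02224671  0.23416216] [-0.07772923  0.70533377  0.07502153  0.70059561]
```

View pics/w1.png

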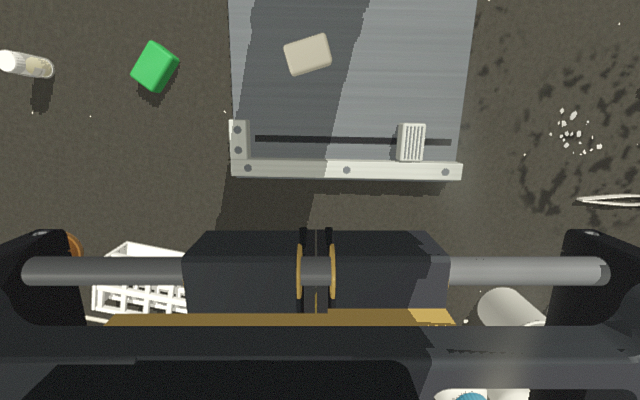

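The wrist picture shows the whole jig: stop at (240,140), fence at row ~162, jaw at (411,142) and the pale block at (307,54). The block is turned by about 15°.

```bash
python3 - <<'E'
import cv2
a=cv2.imread('pics/w1.png')
cv2.imwrite('pics/w1a.png',cv2.resize(a[100:190,220:480],None,fx=3,fy=3,interpolation=cv2.INTER_CUBIC))
cv2.imwrite('pics/w1b.png',cv2.resize(a[20:90,260:360],None,fx=6,fy=6,interpolation=cv2.INTER_CUBIC))
E
```

```text
(no output)
```

View pics/w1a.png

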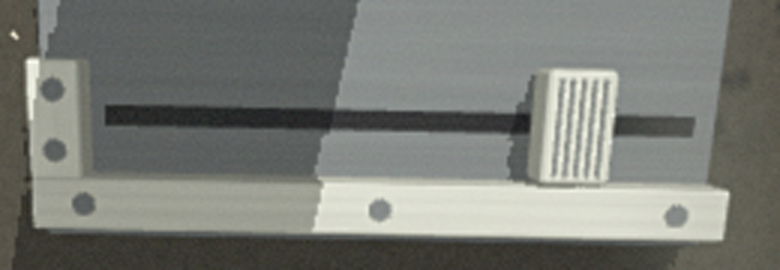

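View pics/w1b.png

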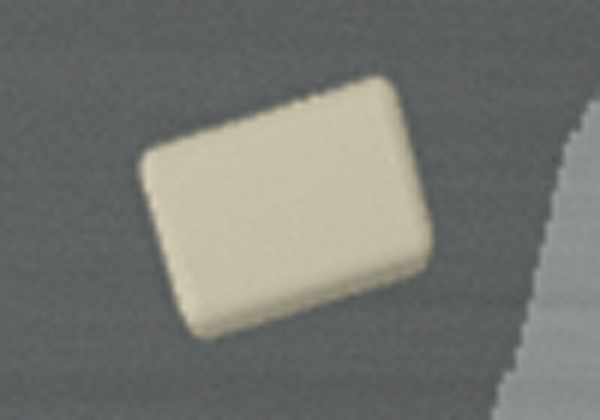

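```bash
cat >> h.py <<'E'
from scipy.spatial.transform import Rotation as R
def Tp(p):
    T=np.eye(4);T[:3,:3]=R.from_quat(p[3:]).as_matrix();T[:3,3]=p[:3];return T
E
python3 - <<'E'
from h import *
T=Tp(np.load('p1.npy'))
a=lambda p:(220+(p[0]-1)/3,100+(p[1]-1)/3)
b=lambda p:(260+(p[0]-2.5)/6,20+(p[1]-2.5)/6)
w=lambda p,z:ray('wrist',p,z,T)
f0=w(a((77,182)),.032);f1=w(a((725,193)),.032)
g0=w(a((90,176)),.012);g1=w(a((725,186)),.012)
for q in((f0,f1),(g0,g1)):
  d=(q[1]-q[0])[:2];print('corner',q[0],'yaw',np.degrees(np.arctan2(-d[0],d[1])),np.hypot(*d))
# plate front corners from side/scene gave yaw
y=np.radians(11.5)
tz=T[:2,2];print('tool z yaw',np.degrees(np.arctan2(tz[1],tz[0])))
d=(f1-f0)[:2]; yaw=np.arctan2(-d[0],d[1]); ex=np.array([np.cos(yaw),np.sin(yaw)]);ey=np.array([-np.sin(yaw),np.cos(yaw)])
O=((f0+g0)/2)[:2]-.05*ex+.09*ey
print('jig',O,np.degrees(yaw)); J=lambda p:(np.array([ (p[:2]-O)@ex,(p[:2]-O)@ey])*1000).round(1)
for n,p in dict(jawFR=(545,70),jawFL=(618,70),jawBL=(610,182),jawBR=(545,185)).items(): print(n,J(w(a(p),.034)))
for n,p in dict(fr=(140,152),fl=(390,76),bl=(432,250),br=(190,330)).items(): print(n,J(w(b(p),.034)),w(b(p),.034)[:2])
for n,p in dict(LF=(.4294,.0956),RF=(.481,-.164)).items(): print(n,J(np.array(p)))
print('TCP',J(T[:3,3]))
np.savez('jig.npz',O=O,yaw=yaw)
E
```

```text
corner [ 0.66415928 -0.10522865  0.032     ] yaw 11.434390712361745 0.2434768908868204
corner [ 0.66431507 -0.10447102  0.012     ] yaw 11.505654664944712 0.2518632469373102
tool z yaw 12.400820912048214
jig [ 0.59738744 -0.02654841] 11.434390712361745
jawFR [ 6.1 81.1]
jawFL [  5.6 107.4]
jawBL [ 46.2 108.8]
jawBR [47.7 84.7]
fr [-69.3 -46.7] [ 0.53868076 -0.08602372]
fl [-81.8  -4.4] [ 0.5181205  -0.04702791]
bl [-54.7   3.5] [ 0.54307918 -0.03392048]
br [-41.1 -38.2] [ 0.56468531 -0.07216313]
LF [-140.4  153. ]
RF [-141.3 -111.7]
TCP [ 72.2 -10.2]
```

```bash
python3 -m inch '[{"translation":[0,-0.5,-4],"spin":1},{"translation":[0,-0.5,-5],"spin":0},{"translation":[0,0,-5],"spin":0},{"translation":[2,0,-5],"spin":0},{"translation":[4,0,0],"spin":0},{"translation":[4,0,0],"spin":0},{"translation":[3,0,0],"spin":0},{"translation":[0,0,0],"spin":0},{"translation":[0,0,0],"spin":0}]' 0.815 20; cat >> h.py <<'E'
_j=np.load('jig.npz');O=_j['O'];yaw=float(_j['yaw']);ex=np.array([np.cos(yaw),np.sin(yaw)]);ey=np.array([-np.sin(yaw),np.cos(yaw)])
def J(p): return (np.array([(p[:2]-O)@ex,(p[:2]-O)@ey])*1000).round(1)
def st():
    s=r.read_state();M=R.from_quat(s['eef_rot']).as_matrix()
    print(s['time'],'TCP jig',J(s['ee_pos']),'z',s['ee_pos'][2].round(4),'yaw off',round(np.degrees(np.arctan2(M[1,2],M[0,2])-yaw),2),'tilt',M[2].round(3),'F',s['ft_force'].round(2),'w',s['width'].round(4))
    return s
E
python3 -c "from h import *;st()"
```

```text
time: 3.32
ee_pos: [0.4781, -0.0618, 0.1055]
eef_rot: [-0.076, 0.702, 0.076, 0.704]
ft_force: [-0.1, 0.0, 0.1]
width: 0.0159Traceback (most recent call last):
  File "<string>", line 1, in <module>
    from h import *;st()
                    ~~^^
  File "h.py", line 14, in st
    print(s['time'],'TCP jig',J(s['ee_pos']),'z',s['ee_pos'][2].round(4),'yaw off',round(np.degrees(np.arctan2(M[1,2],M[0,2])-yaw),2),'tilt',M[2].round(3),'F',s['ft_force'].round(2),'w',s['width'].round(4))
                                                                                                                                                                                          ^^^^^^^^^^^^^^^^
AttributeError: 'float' object has no attribute 'round'
```

```bash
sed -i "s/s\['width'\].round(4)/round(s['width'],4)/" h.py; python3 -c "from h import *;st()"
```

```text
3.325 TCP jig [-123.9  -10.9] z 0.1055 yaw off 0.91 tilt [-1.     0.001  0.002] F [-0.1   0.    0.13] w 0.0159
```

```bash
python3 -m inch '[{"translation":[3,-0.9,0],"spin":1},{"translation":[3,0,0],"spin":0},{"translation":[0,0,0],"spin":0},{"translation":[0,0,0],"spin":0}]'; python3 -c "from h import *;st()"
```

```text
time: 3.82
ee_pos: [0.485, -0.0695, 0.051]
eef_rot: [-0.07, 0.699, 0.071, 0.708]
ft_force: [0.4, 0.2, 0.4]
width: 0.016
3.825 TCP jig [-118.7  -19.8] z 0.051 yaw off 0.02 tilt [-1.     0.     0.013] F [0.37 0.16 0.39] w 0.016
```

```bash
python3 -m inch '[{"translation":[1,0,0],"spin":0},{"translation":[0.7,0,0],"spin":0},{"translation":[0,0,0],"spin":0}]'; python3 - <<'E'
from h import *
import cv2
st()
cv2.imwrite('pics/s2.png',cv2.resize(optics.camera('side')[:,:,::-1][130:260,250:430],None,fx=4,fy=4,interpolation=cv2.INTER_CUBIC))
E
```

```text
time: 4.2
ee_pos: [0.4868, -0.0691, 0.0353]
eef_rot: [-0.07, 0.698, 0.071, 0.709]
ft_force: [-0.4, 0.1, 0.3]
width: 0.016
4.2 TCP jig [-116.8  -19.7] z 0.0353 yaw off 0.05 tilt [-1.    -0.     0.016] F [-0.42  0.08  0.3 ] w 0.016
```

View pics/s2.png

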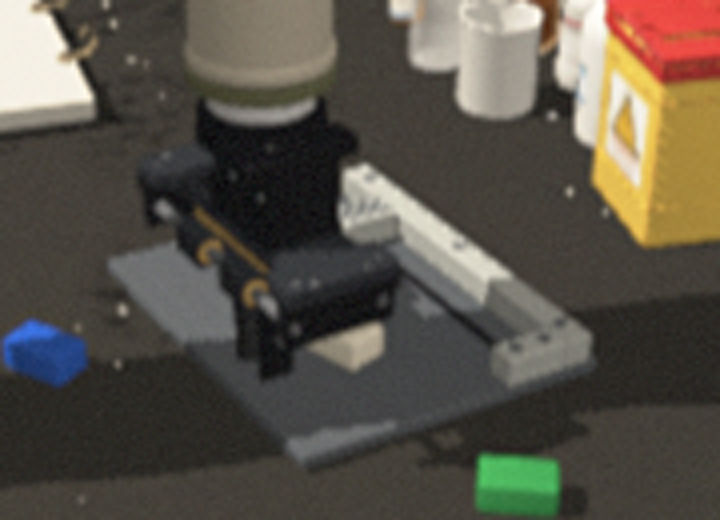

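```bash
python3 -m inch '[{"translation":[0,0,1],"spin":0},{"translation":[0,0,1],"spin":0},{"translation":[0,0,0.7],"spin":0},{"translation":[0,0,0.7],"spin":0},{"translation":[0,0,0.7],"spin":0},{"translation":[0,0,0.7],"spin":0},{"translation":[0,0,0.7],"spin":0},{"translation":[0,0,0.7],"spin":0},{"translation":[0,0,0],"spin":0}]'; python3 - <<'E'
from h import *
import cv2
st()
cv2.imwrite('pics/s3.png',cv2.resize(optics.camera('side')[:,:,::-1][130:260,250:430],None,fx=4,fy=4,interpolation=cv2.INTER_CUBIC))
cv2.imwrite('pics/w3.png',optics.camera('wrist')[:,:,::-1])
E
```

```text
time: 5.38
ee_pos: [0.5526, -0.0557, 0.0368]
eef_rot: [-0.07, 0.698, 0.071, 0.709]
ft_force: [-0.4, -0.7, -0.6]
width: 0.0158
5.375 TCP jig [-49.6 -19.7] z 0.0368 yaw off 0.07 tilt [-1.    -0.     0.017] F [-0.39 -0.74 -0.59] w 0.0158
```

View pics/s3.png

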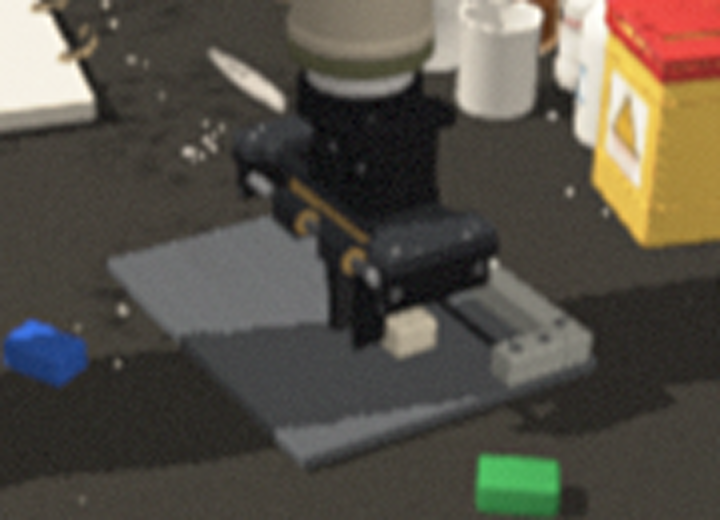

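View pics/w3.png

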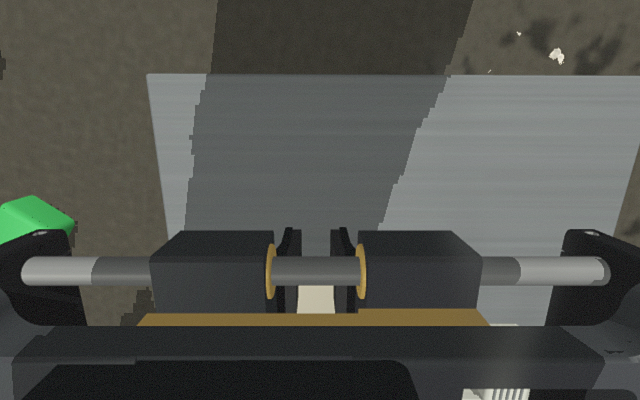

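The side view at (410,332) of the crop shows the block squared against the fingers. I push on toward the fence and stop just short of it.

```bash
python3 -m inch '[{"translation":[0.05,0,0.7],"spin":0},{"translation":[0.05,0,0.7],"spin":0},{"translation":[0.05,0,0.7],"spin":0},{"translation":[0.02,0,0.7],"spin":0},{"translation":[0.02,0,0.7],"spin":0},{"translation":[0.02,0,0.7],"spin":0},{"translation":[0.02,0,0.5],"spin":0},{"translation":[0,0,0],"spin":0}]'; python3 -c "from h import *;st()"
```

```text
time: 6.48
ee_pos: [0.6013, -0.0459, 0.035]
eef_rot: [-0.07, 0.698, 0.071, 0.709]
ft_force: [-0.3, 0.8, 0.3]
width: 0.0159
6.475 TCP jig [ -0.  -19.7] z 0.035 yaw off 0.05 tilt [-1.    -0.     0.016] F [-0.29  0.79  0.28] w 0.0159
```

```bash
python3 -m inch '[{"translation":[0,0,0.4],"spin":0},{"translation":[0,0,0.3],"spin":0},{"translation":[0,0,0.2],"spin":0}]'; python3 -c "from h import *;st()"
```

```text
time: 6.85
ee_pos: [0.609, -0.0443, 0.035]
eef_rot: [-0.07, 0.699, 0.071, 0.708]
ft_force: [-12.5, -0.1, 10.8]
width: 0.0161
6.85 TCP jig [  7.9 -19.7] z 0.035 yaw off 0.03 tilt [-1.     0.001  0.013] F [-12.48  -0.06  10.78] w 0.0161
```

Contact, at 12 N. I back straight off, lift, and look.

```bash
python3 -m inch '[{"translation":[0,0,-0.5],"spin":0},{"translation":[0,0,-1.5],"spin":0},{"translation":[-2,0,0],"spin":0},{"translation":[-5,0,0],"spin":0},{"translation":[-6,0,3],"spin":0},{"translation":[-5,0,3],"spin":0},{"translation":[0,0,3],"spin":0},{"translation":[0,0,0],"spin":0},{"translation":[0,0,0],"spin":0}]' 1; python3 - <<'E'
from h import *
import cv2
s=st()
np.save('p2.npy',np.r_[s['ee_pos'],s['eef_rot']])
a=optics.camera('wrist')[:,:,::-1];cv2.imwrite('pics/w4.png',a)
cv2.imwrite('pics/s4.png',cv2.resize(optics.camera('side')[:,:,::-1][150:260,270:410],None,fx=5,fy=5,interpolation=cv2.INTER_CUBIC))
E
```

```text
time: 7.98
ee_pos: [0.6773, -0.031, 0.2287]
eef_rot: [-0.07, 0.695, 0.071, 0.712]
ft_force: [-0.9, -0.3, 0.1]
width: 0.0004
7.975 TCP jig [ 77.5 -20.2] z 0.2287 yaw off -0.0 tilt [-1.    -0.002  0.025] F [-0.92 -0.34  0.11] w 0.0004
```

View pics/w4.png

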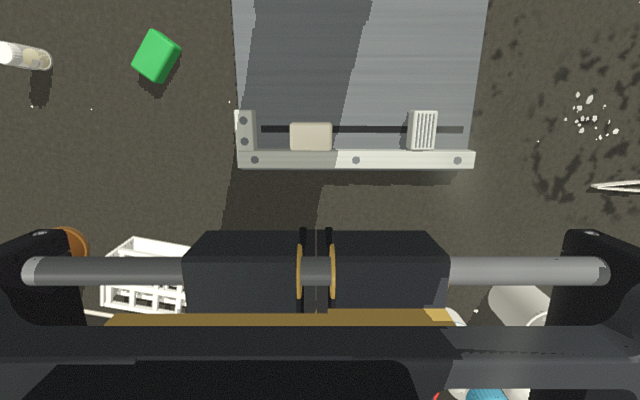

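View pics/s4.png

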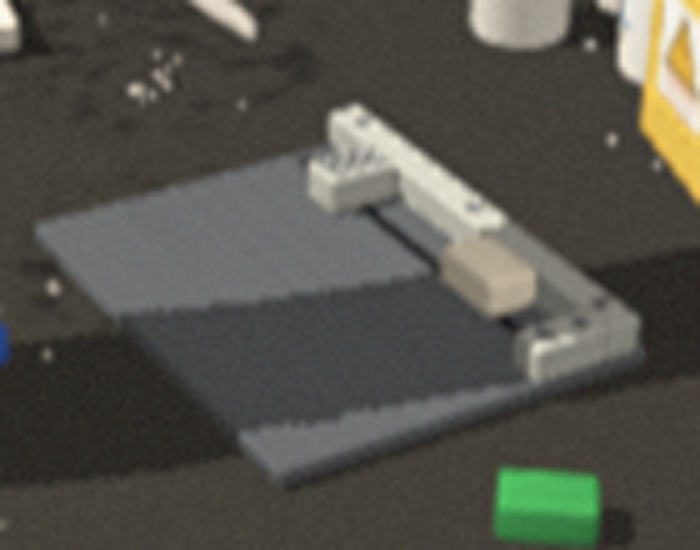

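The block at wrist (311,137) lies flat against the fence and clear of the stop. I check this numerically, with the jaw.

```bash
python3 - <<'E'
from h import *
import cv2
a=cv2.imread('pics/w4.png');cv2.imwrite('pics/w4a.png',cv2.resize(a[100:180,225:485],None,fx=3,fy=3,interpolation=cv2.INTER_CUBIC))
E
```

```text
(no output)
```

View pics/w4a.png

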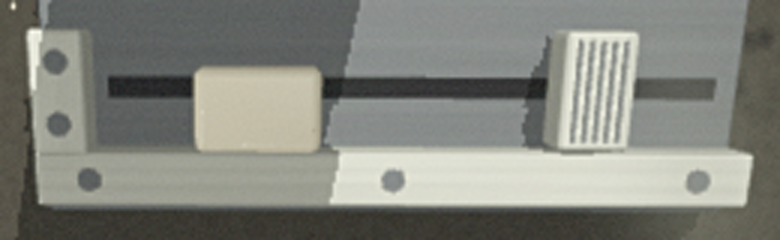

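```bash
python3 - <<'E'
from h import *
T=Tp(np.load('p2.npy'))
a=lambda p:(225+(p[0]-1)/3,100+(p[1]-1)/3)
w=lambda p,z:J(ray('wrist',a(p),z,T))
print('stop inner top front',w((80,32),.032),'fence',w((84,154),.032),w((748,158),.032))
for n,p in dict(fr=(197,67),fl=(320,67),bl=(322,150),br=(197,150)).items(): print(n,w(p,.034))
for n,p in dict(fr=(562,32),fl=(638,34),bl=(630,150),br=(558,147)).items(): print('jaw',n,w(p,.034))
s=r.read_state();M=Tp(np.r_[s['ee_pos'],s['eef_rot']])[:3,:3]
tgt=np.r_[O+.028*ex+.150*ey,.06]
print('to jaw start, tool cm',(M.T@(tgt-s['ee_pos'])*100).round(2))
E
```

```text
stop inner top front [  6.  -88.5] fence [ 48.8 -89.6] [ 50.3 153.1]
fr [ 17.9 -47.4]
fl [17.9 -3.9]
bl [47.1 -2.8]
br [ 47.1 -48.1]
jaw fr [ 6.  80.6]
jaw fl [  6.7 107.3]
jaw bl [ 47.1 108.9]
jaw br [46.1 82.7]
to jaw start, tool cm [16.65 17.01 -5.3 ]
```

```bash
python3 -m inch '[{"translation":[0,5,-2],"spin":0},{"translation":[0,5,-2],"spin":0},{"translation":[1,5,-1],"spin":0},{"translation":[5,1.5,0],"spin":0},{"translation":[5,0,0],"spin":0},{"translation":[3,0,0],"spin":0},{"translation":[0,0,0],"spin":0}]' 1 30; python3 -c "from h import *;st()"
```

```text
time: 8.95
ee_pos: [0.5914, 0.1242, 0.0833]
eef_rot: [-0.069, 0.696, 0.071, 0.712]
ft_force: [-0.3, -0.5, 0.3]
width: 0.0004
8.95 TCP jig [ 24. 149.] z 0.0833 yaw off -0.09 tilt [-1.    -0.001  0.023] F [-0.31 -0.54  0.26] w 0.0004
```

```bash
python3 -m inch '[{"translation":[2,0,0.3],"spin":0},{"translation":[2,0,0],"spin":0},{"translation":[0.8,0,0],"spin":0},{"translation":[0,0,0],"spin":0}]'; python3 - <<'E'
from h import *
import cv2
st()
cv2.imwrite('pics/s5.png',cv2.resize(optics.camera('side')[:,:,::-1][130:260,250:430],None,fx=4,fy=4,interpolation=cv2.INTER_CUBIC))
E
```

```text
time: 9.45
ee_pos: [0.5972, 0.1247, 0.0355]
eef_rot: [-0.069, 0.694, 0.07, 0.713]
ft_force: [0.4, -0.1, -0.2]
width: 0.0006
9.45 TCP jig [ 29.8 148.3] z 0.0355 yaw off -0.15 tilt [-1.    -0.     0.026] F [ 0.41 -0.05 -0.18] w 0.0006
```

View pics/s5.png

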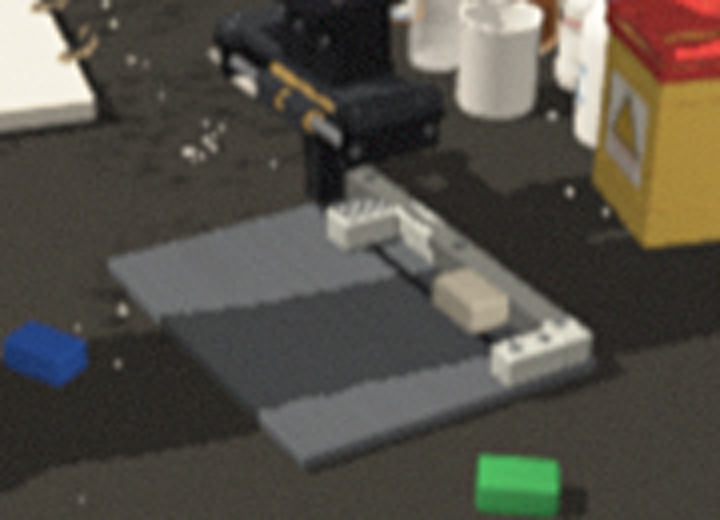

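Fingers stand just left of the jaw, clear of the fence. Pushing.

```bash
python3 -m inch '[{"translation":[0,-0.8,0],"spin":0},{"translation":[0,-0.8,0],"spin":0},{"translation":[0,-0.8,0],"spin":0},{"translation":[0,-0.8,0],"spin":0},{"translation":[0,-0.8,0],"spin":0},{"translation":[0,-0.8,0],"spin":0},{"translation":[0,-0.8,0],"spin":0},{"translation":[0,-0.8,0],"spin":0},{"translation":[0,-0.8,0],"spin":0},{"translation":[0,-0.8,0],"spin":0}]'; python3 -c "from h import *;st()"
```

```text
time: 10.75
ee_pos: [0.6148, 0.0425, 0.0376]
eef_rot: [-0.068, 0.693, 0.072, 0.714]
ft_force: [0.3, 1.6, 0.7]
width: 0.0007
10.75 TCP jig [30.7 64.2] z 0.0376 yaw off -0.09 tilt [-1.     0.002  0.029] F [0.28 1.63 0.74] w 0.0007
```

```bash
python3 -m inch '[{"translation":[0.1,-0.8,-0.1],"spin":0},{"translation":[0.1,-0.8,-0.1],"spin":0},{"translation":[0.05,-0.5,0],"spin":0},{"translation":[0,-0.5,0],"spin":0},{"translation":[0,-0.5,0],"spin":0},{"translation":[0,-0.5,0],"spin":0},{"translation":[0,-0.5,0],"spin":0},{"translation":[0,-0.5,0],"spin":0},{"translation":[0,-0.5,0],"spin":0},{"translation":[0,-0.5,0],"spin":0}]'; python3 - <<'E'
from h import *
import cv2
st()
cv2.imwrite('pics/s6.png',cv2.resize(optics.camera('side')[:,:,::-1][130:260,250:430],None,fx=4,fy=4,interpolation=cv2.INTER_CUBIC))
E
```

```text
time: 12.0
ee_pos: [0.625, -0.016, 0.0353]
eef_rot: [-0.068, 0.693, 0.072, 0.714]
ft_force: [-0.5, 3.2, 1.7]
width: 0.0007
12.0 TCP jig [29.2  4.9] z 0.0353 yaw off -0.06 tilt [-1.     0.003  0.03 ] F [-0.48  3.16  1.75] w 0.0007
```

View pics/s6.png

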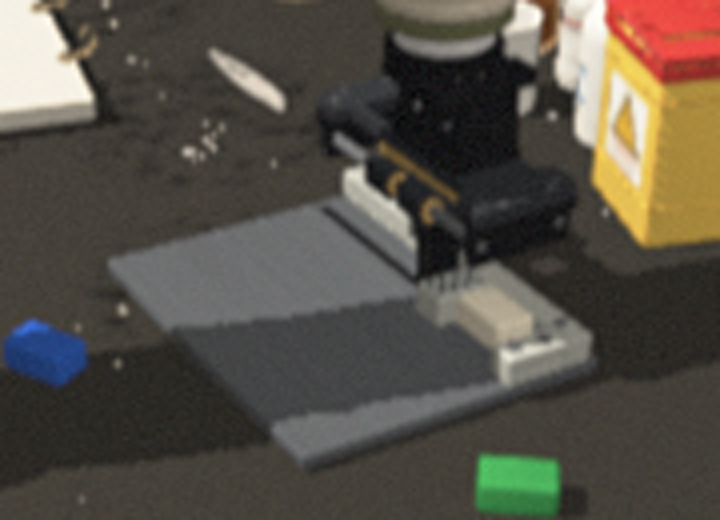

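```bash
python3 -m inch '[{"translation":[0,-0.3,0],"spin":0},{"translation":[0,-0.3,0],"spin":0}]'; python3 -c "from h import *;st()"
```

```text
time: 12.3
ee_pos: [0.6264, -0.0232, 0.0352]
eef_rot: [-0.068, 0.693, 0.072, 0.714]
ft_force: [0.3, 2.7, 1.7]
width: 0.0002
12.3 TCP jig [29.1 -2.5] z 0.0352 yaw off -0.1 tilt [-1.     0.002  0.031] F [0.31 2.66 1.67] w 0.0002
```

```bash
python3 -m inch '[{"translation":[0,-0.2,0],"spin":0},{"translation":[0,-0.2,0],"spin":0}]'; python3 -c "from h import *;st()"
```

```text
time: 12.55
ee_pos: [0.6273, -0.0274, 0.0352]
eef_rot: [-0.068, 0.693, 0.072, 0.714]
ft_force: [0.2, 2.8, 0.8]
width: 0.0007
12.55 TCP jig [29.1 -6.7] z 0.0352 yaw off -0.1 tilt [-1.     0.002  0.031] F [0.22 2.8  0.76] w 0.0007
```

```bash
python3 -m inch '[{"translation":[0,-0.2,0],"spin":0},{"translation":[0,-0.15,0],"spin":0}]'; python3 -c "from h import *;st()"
```

```text
time: 12.8
ee_pos: [0.6273, -0.0277, 0.0352]
eef_rot: [-0.067, 0.693, 0.074, 0.714]
ft_force: [-2.6, 7.0, 4.3]
width: 0.0007
12.8 TCP jig [29.1 -7. ] z 0.0352 yaw off 0.02 tilt [-1.     0.006  0.029] F [-2.57  7.04  4.27] w 0.0007
```

```bash
python3 -m inch '[{"translation":[0,-0.35,0],"spin":0},{"translation":[0,-0.35,0],"spin":0}]'; python3 -c "from h import *;st()"
```

```text
time: 13.05
ee_pos: [0.6273, -0.0278, 0.0352]
eef_rot: [-0.066, 0.694, 0.078, 0.712]
ft_force: [-6.5, 10.6, 8.4]
width: 0.0003
13.05 TCP jig [29.1 -7.2] z 0.0352 yaw off 0.28 tilt [-1.     0.014  0.027] F [-6.48 10.63  8.44] w 0.0003
```

The jaw has stopped solidly. I back off, lift, and look.

```bash
python3 -m inch '[{"translation":[0,0.5,0],"spin":0},{"translation":[0,1.5,0],"spin":0},{"translation":[-2,0,0],"spin":0},{"translation":[-5,0,0],"spin":0},{"translation":[-6,0,2],"spin":0},{"translation":[-5,-3,2],"spin":0},{"translation":[0,0,0],"spin":0},{"translation":[0,0,0],"spin":0}]'; python3 - <<'E'
from h import *
import cv2
s=st()
np.save('p3.npy',np.r_[s['ee_pos'],s['eef_rot']])
a=optics.camera('wrist')[:,:,::-1];cv2.imwrite('pics/w7.png',a);cv2.imwrite('pics/w7a.png',cv2.resize(a[90:190,220:420],None,fx=4,fy=4,interpolation=cv2.INTER_CUBIC))
b=optics.camera('side')[:,:,::-1];cv2.imwrite('pics/s7full.png',b);cv2.imwrite('pics/s7.png',cv2.resize(b[150:260,270:410],None,fx=5,fy=5,interpolation=cv2.INTER_CUBIC))
E
```

```text
time: 14.05
ee_pos: [0.6636, -0.0354, 0.2268]
eef_rot: [-0.067, 0.694, 0.075, 0.713]
ft_force: [0.2, -0.9, 0.1]
width: 0.0003
14.05 TCP jig [ 63.1 -21.8] z 0.2268 yaw off 0.14 tilt [-1.     0.009  0.029] F [ 0.25 -0.89  0.09] w 0.0003
```

View pics/w7a.png

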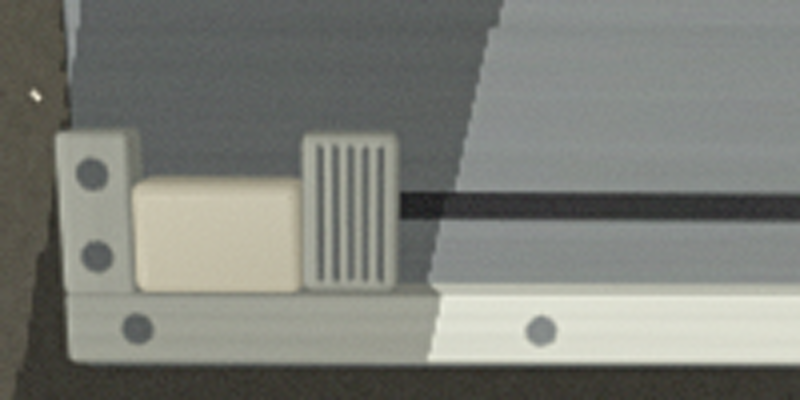

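View pics/s7.png

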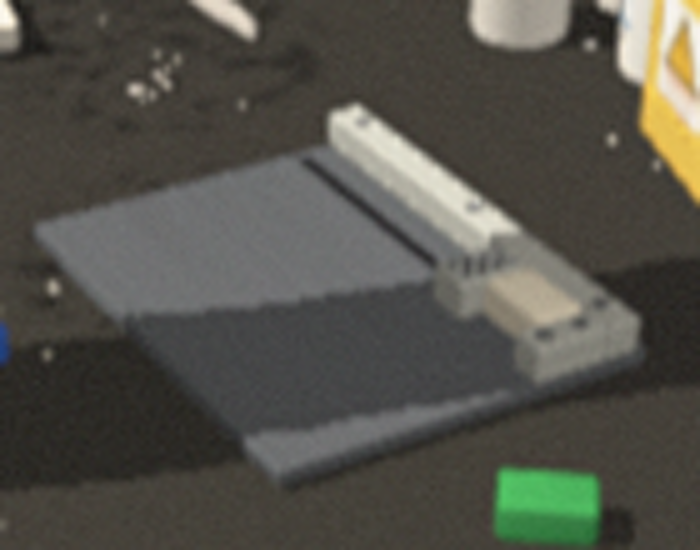

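View pics/s7full.png

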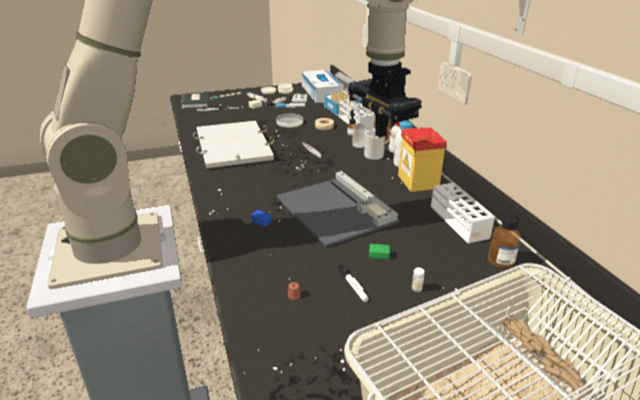

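```bash
python3 - <<'E'
from h import *
T=Tp(np.load('p3.npy'))
a=lambda p:(220+(p[0]-1.5)/4,90+(p[1]-1.5)/4)
w=lambda p,z:J(ray('wrist',a(p),z,T))
print('fence',w((125,296),.032),w((790,296),.032),'stop',w((127,140),.032))
for n,p in dict(fr=(134,180),fl=(302,180),bl=(301,291),br=(137,291)).items(): print(n,w(p,.034))
print('jaw', w((303,140),.036),w((398,140),.036),w((397,289),.036))
E
```

```text
fence [ 49.  -91.4] [48.9 92.1] stop [  7.2 -88.5]
fr [ 17.5 -86.8]
fl [ 17.4 -42.1]
bl [ 47.2 -42.9]
br [ 47.3 -87.7]
jaw [  6.9 -41.6] [  6.8 -16.7] [ 46.3 -16.7]
```

```bash
python3 -c "
from bench import close_job
print(close_job())"
```

```text
the job is handed in; nothing more can be done
None
```

The wax block is flat against the back fence and held snugly against the end stop by the sliding jaw. I handed the job in at about 14 s.

- **Block:** I pushed it back with the outer sides of the slightly open fingertips. That took out its roughly 16° turn, and it stopped against the fence at about 12 N.
- **Jaw:** I then pushed it along with the back of the closed fingers. It carried the block to the end stop and stopped moving. The push there read 7 N, and about 14 N on a last confirming press.
- **Last checks, robot clear and touching nothing:** The wrist view shows no gap between block and fence, block and stop, or block and jaw. The block measures square to the jig to well under 1°. The jaw's outer face measures at jig y = -17 mm, against -18 mm expected. The stopper, vial, marker, forceps and the blue and green look-alikes appear unmoved in the side view.
- **What disagreed:**
  - The block's top edges read 1–2.5 mm off the nominal values. The fixed fence read about 1 mm off in the same view, so I put this down to calibration and the block's rounded edges.
  - The fingers stopped 2.6 mm earlier at the fence and 4 mm later at the jaw than I predicted. I think I assumed the wrong finger dimensions, and relied on the force and the pictures instead.
  - The tool also felt 8–11 N of upward force during the firm presses; I did not establish why. No tipping showed in the pictures afterwards.

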